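Find the heavy side of a shutter drum and hold it down

TASK

Pull the locking pin out of the balancing stand and drop it foot-down into the hole of the clamped wooden block, right in until its head rests on the wood, and let it go. Then take the crank handle and wind the shutter drum through at least one full turn, feeling through the handle which side of it is heavy, and finish with the drum's heavy side straight down (within about 25 degrees), standing still and with the handle still firmly gripped: the job ends while holding it. Leave the loose camera rings and the glass filter where they lie.

Things in the scene. Friction and masses are not known exactly. Their poses are not given: they have to be found in the camera images.
- stand: Fixed grey stand. Origin on the bench straight below the drum's middle; z up, y along the axle towards the crank handle. Base plate 12 mm thick, x +-60 mm, y -75 to 35. Upright plate y -48 to -34, x +-30. Its bracket (x +-20, y -48 to 18, z 192 to 207 mm) reaches over the drum and has the locking pin's upright 11 mm through-hole at x = y = 0.
- axle (a point): Middle of the drum on its level axle, 130 mm above the bench; stand's axes. Drum: black cylinder 88 mm across, 44 mm long, with two lugs on the rim (reach 57 mm from the axle). A weight is sealed inside off to one side, unseen, different every time. Its pull at the handle is 2.4 to 3.3 N when level with the axle, none when straight down or up.
- drum (a joint): Turn of the drum about the stand's +y, rad, unlimited once the pin is out. About 0 at the start with the handle level at the stand's -x; grows as the handle rises (pi/2: handle on top). Handle = axle + 85 mm along y + 45 mm x (-cos, 0, sin) in the stand's axes. The bearing drags with a steady 3.6 N at the handle against any motion: the drum stays where it is left, never swings by itself.
- handle (a point): Middle of the crank handle: round wooden sleeve 16 mm thick, 50 mm long, parallel to the axle, 45 mm off it. It spins freely on its 10 mm shaft, so a gripper can hold it at one attitude while the drum turns. Then 26 mm of bare shaft to a flat crank arm (stand's y 26 to 34 mm). The point's y is the handle's axis; its turn about it means nothing.
- pin: Loose steel locking pin, 50 g, upright: shaft 9 mm thick, 33 mm long, tapered foot; above it a round head 18 mm thick, 40 mm tall. Origin: centre of the foot's underside; z to the head. At the start it stands in the stand's bracket, head resting on the bracket's top, foot between the drum's lugs so that the drum cannot turn. It lifts straight out.
- block: Fixed wooden block, 60 (x) x 150 (y) x 45 mm high, at the far bench edge. Origin: centre of its underside. At its +y end a blue C-clamp holds it, jaw 22 mm wide at y = 37 to 59 mm, reaching to 66 mm above the bench.
- block_hole (a point): Centre of the mouth of the only hole in the block, on its top face 45 mm above the bench, 35 mm from the block's centre towards -y: upright, 14 mm in diameter, 38 mm deep, slightly chamfered. The pin's head does not go in.
- mount_ring: Loose silver-grey lens mount ring, 62 mm across, 7 mm high, lying flat; bystander. Origin: centre of underside.
- scale_ring: Loose brass depth-of-field scale ring, 68 mm across, 12 mm high, lying flat; bystander. Origin: centre of underside.
- filter: Loose green glass filter in a thin dark rim, 58 mm across, 6 mm high, lying flat; bystander. Origin: centre of underside.

How it is judged:
By the outcome, as a careful person would: the job done as asked, in the order asked, and still so for the second after the job is handed in, while the arm keeps its last pose, push and grip.
It also fails if it takes over 72 s, if anything falls off the work surface, if the arm or the gripper's body presses on something with over 40 N, if the wrist force passes 120 N, or if a joint passes its speed limit or range.

ROBOT

A 6-joint arm with a two-finger parallel gripper is mounted at the origin on the work surface. World frame = base frame: x ahead of the robot, y to its left, z up, the work surface at z = 0. Lengths are in mm, angles in rad, forces in N, time in s.
With the tool pointing down it reaches from about 350 to 875 mm from the base axis. Payload 15.5 kg.
Tool frame: the origin (TCP) lies at the very end of the fingers, on their centre line; the grasp point (between the pads) lies arm.grip_depth behind it (arm.grip_depth is the distance from the TCP to the grasp point, in mm); z points along the fingers, x is the direction in which the jaws open and shut, and the axes are right-handed (so a half turn about z gives the same grasp; the last joint's range is limited). The gripper opens to 85 mm and grips with 20 to 120 N. Pads are 22 mm wide; open, the fingers measure 114 mm over their backs; the gripper's body (76 mm by 85 mm) begins 54 mm behind the grasp point. The pads swing forward as they close: fully open they stand 13 mm farther back than shut.
Start: joints at [1.183, 0.494, 1.345, -0, 1.302, -0.096], TCP at [180.392, 598.402, 231.277] pointing down, gripper open.
Joint ranges: [-2.91, 2.91], [-0.82, 2.16], [0.22, 2.67], [-1.22, 4.37], [0.12, 2.79], [-3.08, 3.08]. Speed limits (rad/s): [1.89, 1.89, 2.57, 3.01, 3.01, 3.01].

INTERFACE

Orientations are given as a unit quaternion [x, y, z, w].
In Python, from plant import arm gives the robot as it stands.
- The arm moves only by the tool step_arm, never from a script. Its argument "series" is a list of rows, each a list of 7 numbers: the turn, a rotation vector about the tool's x, y, z in degrees, then the shift along the tool's x, y, z in cm, then the opening, from -1 (shut) to 1 (fully open). In form: [[rx, ry, rz, dx, dy, dz, grip], ...]. A call has 1 to 20 rows; each row shifts and turns the pose as measured when the row begins, along the tool's axes as they then stand; what a row does not reach is not made up. A row lasts 1/8 s, in which the tool goes at most 62.5 mm and 10.7 degrees, less where a joint would pass 70% of its speed; a pose out of reach is approached as far as the arm can. A call is refused whole if a number of a shift passes 6.25 or a number of a turn 10.7, either way. A call with a gripper value outside its range is refused whole. The fingers move at their own pace and stop on an object; the grip force is fixed at half the most. Time passes only in rows, so rows that do not move let the fingers close. It gives the time, the measured TCP pose, the force and the opening at its end, in the units of the state.
- arm.sense(): the state, without advancing time (a new reading comes with each control period).
- arm.read_camera(name): name is "scene" or "top" or "wrist"; returns the picture (384x512x3 uint8, red, green, blue); there is no depth.
- arm.get_calibration(name): a dict with "vertical_fov" (degrees; the focal length in pixels is half the picture's height over the tangent of half this angle, whatever the lens; pixels are square), "cx", "cy" (the principal point, pixels), "distortion" ([k1, k2, p1, p2, k3] as OpenCV has them; the pictures are not rectified), "cam_to_world" (4x4, takes a point from camera to world coordinates); the wrist camera has in their place "tool_from_camera" (4x4, takes a point from camera to tool coordinates, whose origin is the TCP and whose axes are the tool frame's). Camera axes: x right, y up, looking along -z (the intrinsics and any distortion apply to the point x, -y, -z); pixel columns grow to the right and rows downward; lengths in mm; the calibration is good to about 2 mm. A picture is of the moment at which its call begins: read the wrist's pose just before it. get_calibration takes no time and is no camera call.
- arm.close_job(): hands the job in, once; it reports no verdict.
The state is a dict: "clock": time; "q": joint angles; "joint_velocities": joint speeds; "effort": joint torques, N m; "position": TCP position; "tcp_rot": TCP orientation; "contact_force": force on the tool from outside, world axes, zero at the start; "wrist_torque": the same for the moment, N m; "gripper_width": finger opening in mm.
Only numpy, scipy, OpenCV 4.12 (cv2) and the standard library are available. Lean on these libraries where they do the work, as an engineer would, in place of code of your own. Each camera call takes 0.05 s, during which the arm holds its last target. There are 200 camera calls.

## Working session

There is one attempt and no reset: what is moved stays moved. The work goes in short steps, Python scripts to look and compute and a tool call to move; the robot and the scene stay as the last step left them, time stands still between calls to the robot, and variables do not carry over. Pictures are saved under pics/ and viewed, about 8 in all and at most 12, crops included, and the job is handed in when it is done.

Besides the shell and the picture viewer there is one more tool, called after "Request:" as name([rows], argument=value, ...), one row to a line, values as JSON. step_arm: Moves the arm, as the interface text tells. Its arguments: {"type":"object","properties":{"series":{"type":"array"}},"required":["series"]}

```bash
mkdir -p pics; ls; python3 - <<'E'
from plant import arm
import cv2,numpy as np
s=arm.sense();print(s);print(arm.grip_depth)
for n in["scene","top","wrist"]:
    c=arm.get_calibration(n);print(n,{k:np.round(v,4).tolist() for k,v in c.items()})
    cv2.imwrite(f"pics/{n}0.png",arm.read_camera(n)[:,:,::-1])
a=np.hstack([cv2.imread("pics/scene0.png"),cv2.imread("pics/top0.png")])
E
```

```text
pics
{'clock': 0.0, 'q': array([ 1.18251863e+00,  4.94215294e-01,  1.34615229e+00, -8.84368569e-06,
        1.30246311e+00, -9.54937655e-02]), 'joint_velocities': array([-1.13502236e-03,  7.65213973e-04,  2.50498366e-03, -2.38919733e-04,
        7.17253224e-05,  1.63707623e-03]), 'effort': array([ 1.40078213e-03, -8.82174110e+01, -3.83866274e+01, -3.09946545e-04,
        1.01755964e-02, -2.22841743e-05]), 'position': array([180.24567842, 598.06878902, 230.67310622]), 'tcp_rot': array([ 8.02688001e-01,  5.96398852e-01, -5.27615786e-04,  3.23773555e-04]), 'contact_force': array([-0.25878737,  0.19420928,  0.60852492]), 'wrist_torque': array([ 0.02425084, -0.0136707 , -0.00490386]), 'gripper_width': 85.43547254513025}
18.700000000000003
scene {'vertical_fov': 54.3463, 'cx': 254.1498, 'cy': 189.4872, 'distortion': [-0.0296, 0.0, 0.0, 0.0, 0.0], 'cam_to_world': [[-0.5566, -0.4511, 0.6976, 1082.9019], [0.8307, -0.297, 0.4708, 435.7694], [-0.0052, 0.8416, 0.54, 571.4395], [0.0, 0.0, 0.0, 1.0]]}
top {'vertical_fov': 48.0515, 'cx': 258.9675, 'cy': 198.5756, 'distortion': [0.0422, 0.0, 0.0, 0.0, 0.0], 'cam_to_world': [[0.0184, 0.9963, -0.084, 419.3405], [-0.9995, 0.0161, -0.0283, 28.9522], [-0.0269, 0.0845, 0.9961, 962.0448], [0.0, 0.0, 0.0, 1.0]]}
wrist {'vertical_fov': 63.5373, 'cx': 258.4001, 'cy': 191.4102, 'distortion': [-0.0737, 0.0, 0.0, 0.0, 0.0], 'tool_from_camera': [[1.0, -0.0006, -0.0001, 0.1346], [-0.0006, -0.9591, -0.2831, -70.8635], [0.0, 0.2831, -0.9591, -144.0067], [0.0, 0.0, 0.0, 1.0]]}
```

View pics/scene0.png

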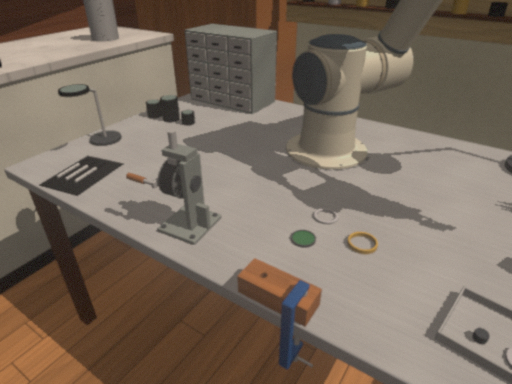

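View pics/top0.png

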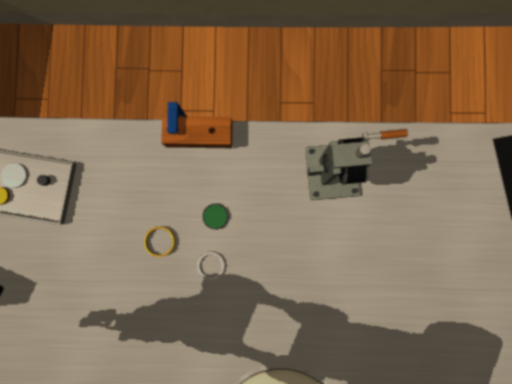

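```bash
cat > h.py <<'E'
import numpy as np,cv2
from plant import arm
from scipy.spatial.transform import Rotation as R
def ray(n,uv,T=None):
    c=arm.get_calibration(n); f=192/np.tan(np.radians(c["vertical_fov"]/2))
    K=np.array([[f,0,c["cx"]],[0,f,c["cy"]],[0,0,1]])
    x,y=cv2.undistortPoints(np.array([[uv]],float),K,np.array(c["distortion"]))[0,0]
    if n=="wrist":
        if T is None:
            s=arm.sense();T=np.eye(4);T[:3,:3]=R.from_quat(s["tcp_rot"]).as_matrix();T[:3,3]=s["position"]
        M=T@np.array(c["tool_from_camera"])
    else: M=np.array(c["cam_to_world"])
    d=M[:3,:3]@[x,-y,-1]; return M[:3,3],d
def onz(n,uv,z,T=None):
    o,d=ray(n,uv,T); return o+d*(z-o[2])/d[2]
def tri(a,b):
    (o1,d1),(o2,d2)=a,b
    t=np.linalg.lstsq(np.c_[d1,-d2],o2-o1,rcond=None)[0]
    p,q=o1+t[0]*d1,o2+t[1]*d2
    return (p+q)/2,np.linalg.norm(p-q)
E
python3 - <<'E'
import cv2,numpy as np
from h import *
a=cv2.imread("pics/top0.png")[115:205,150:420]
b=cv2.imread("pics/scene0.png")[120:250,120:300]
a=cv2.resize(a,None,fx=2.9,fy=2.9,interpolation=cv2.INTER_CUBIC)
b=cv2.resize(b,None,fx=2.4,fy=2.4,interpolation=cv2.INTER_CUBIC)
im=np.zeros((a.shape[0]+b.shape[0],800,3),np.uint8);im[:a.shape[0],:a.shape[1]]=a;im[a.shape[0]:,:b.shape[1]]=b
cv2.imwrite("pics/c1.png",im);print(a.shape,b.shape)
E
```

```text
(261, 783, 3) (312, 432, 3)
```

View pics/c1.png

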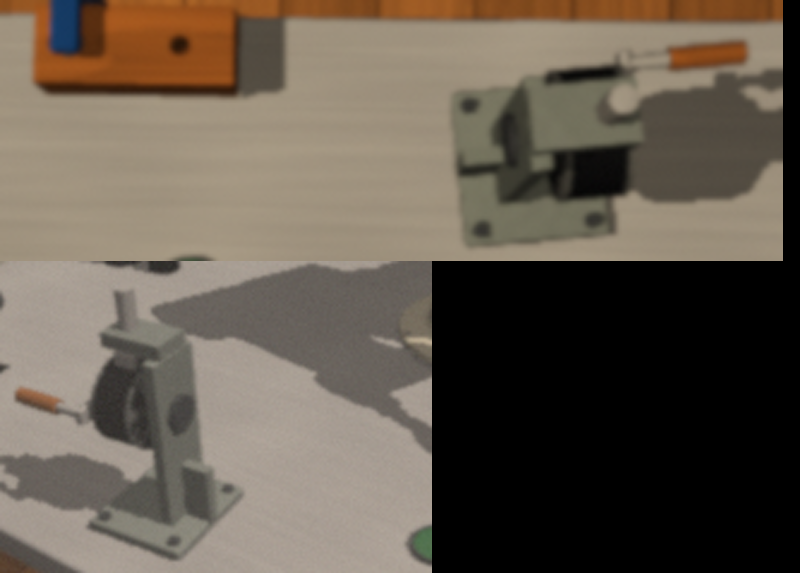

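```bash
python3 - <<'E'
from h import *
np.set_printoptions(precision=1,suppress=True)
T=lambda u,v:(150+u/2.9,115+v/2.9)
S=lambda u,v:(120+u/2.4,120+(v-261)/2.4)
print("pin",onz("top",T(623,97),247),tri(ray("top",T(623,97)),ray("scene",S(125,292))))
print("hole",onz("top",T(180,44),45),tri(ray("top",T(180,44)),ray("scene",(265,274))))
h0,h1=onz("top",T(670,59),130),onz("top",T(747,52),130);print("handle",h0,h1,(h0+h1)/2,tri(ray("top",T(709,55)),ray("scene",S(38,400))))
for p in [(470,104),(482,229),(594,219)]:print("bolt",onz("top",T(*p),13))
for p in [(105,516),(174,541),(227,489)]:print("boltS",onz("scene",S(*p),13))
for p in [(453,92),(466,246),(615,235)]:print("corner",onz("top",T(*p),12))
for p in [(36,82),(237,91)]:print("blk",onz("top",T(*p),45))
print("ring/filter",[onz("top",p,5) for p in[(216,216),(160,241),(211,265)]])
E
```

```text
pin [ 566.3 -125.7  247. ] (array([ 566.7, -126. ,  241.4]), np.float64(2.254291472467887))
hole [644.  159.5  45. ] (array([643.1, 161. ,  45.1]), np.float64(3.3589766349132053))
handle [ 616.5 -182.   130. ] [ 621.6 -232.7  130. ] [ 619.  -207.4  130. ] (array([ 619.8, -208.2,  128. ]), np.float64(0.33644795557854446))
bolt [607.7 -60.2  13. ]
bolt [511.6 -70.1  13. ]
bolt [ 520.6 -154.5   13. ]
boltS [ 617.2 -141.6   13. ]
boltS [608.1 -57.7  13. ]
boltS [514.2 -68.   13. ]
corner [617.1 -47.2  12. ]
corner [498.6 -58.2  12. ]
corner [ 508.7 -170.4   12. ]
blk [613.6 266.6  45. ]
blk [609. 116.  45.]
ring/filter [array([459.6, 151.2,   5. ]), array([402. , 274.2,   5. ]), array([351.4, 159.3,   5. ])]
```

```bash
cat >> h.py <<'E'
def pose(yaw,tilt=0):
    # tool x at world yaw (deg), pointing down, body leaned along +tool y by tilt
    Y=np.radians(yaw); x=np.array([np.cos(Y),np.sin(Y),0]); z=np.array([0,0,-1.]); y=np.cross(z,x)
    return R.from_matrix(np.c_[x,y,z])*R.from_euler("x",tilt,degrees=True)
def plan(goals,grip,show=True):
    """goals: list of (pos,R,n)"""
    s=arm.sense();p=s["position"].copy();q=R.from_quat(s["tcp_rot"]);rows=[]
    for g,G,n in goals:
        for k in range(n,0,-1):
            rv=(q.inv()*G).as_rotvec()/k; d=q.inv().apply((np.array(g)-p)/k)
            r=np.r_[np.round(np.degrees(rv),1),np.round(d/10,2),grip]; rows.append([float(v)+0 for v in r])
            p=p+q.apply(r[3:6]*10); q=q*R.from_rotvec(np.radians(r[:3]))
    if show:print(len(rows),str(rows).replace(" ",""))
    return rows
def st():
    s=arm.sense();print("t%.2f"%s["clock"],np.round(s["position"],1),np.round(R.from_quat(s["tcp_rot"]).as_matrix()[:,[0,2]].T,3).tolist(),"F",np.round(s["contact_force"],1),"w%.1f"%s["gripper_width"]);return s
E
python3 - <<'E'
from h import *
plan([((400,240,320),pose(40),8),((566,-126,330),pose(5.4),9)],0)
E
```

```text
17 [[0.0,0.0,4.2,-3.49,3.92,-1.11,0.0],[0.0,0.0,4.1,-3.2,4.17,-1.11,0.0],[0.0,0.0,4.2,-2.89,4.38,-1.11,0.0],[0.0,0.0,4.1,-2.56,4.59,-1.11,0.0],[0.0,0.0,4.2,-2.23,4.76,-1.11,0.0],[0.0,0.0,4.1,-1.88,4.91,-1.11,0.0],[0.0,0.0,4.2,-1.52,5.03,-1.12,0.0],[0.0,0.0,4.1,-1.15,5.12,-1.11,0.0],[0.0,0.0,3.8,-1.2,4.3,-0.11,0.0],[0.0,0.0,3.9,-0.92,4.37,-0.11,0.0],[0.0,0.0,3.8,-0.62,4.42,-0.11,0.0],[0.0,0.0,3.9,-0.32,4.45,-0.11,0.0],[0.0,0.0,3.8,-0.02,4.47,-0.11,0.0],[0.0,0.0,3.9,0.28,4.46,-0.11,0.0],[0.0,0.0,3.8,0.58,4.43,-0.11,0.0],[0.0,0.0,3.9,0.88,4.38,-0.1,0.0],[0.0,0.0,3.8,1.17,4.3,-0.11,0.0]]
```

Request:
step_arm([
  [0,0,4.2,-3.5,3.9,-1.1,0],
  [0,0,4.1,-3.2,4.2,-1.1,0],
  [0,0,4.2,-2.9,4.4,-1.1,0],
  [0,0,4.1,-2.6,4.6,-1.1,0],
  [0,0,4.2,-2.2,4.8,-1.1,0],
  [0,0,4.1,-1.9,4.9,-1.1,0],
  [0,0,4.2,-1.5,5.0,-1.1,0],
  [0,0,4.1,-1.1,5.1,-1.1,0],
  [0,0,3.8,-1.2,4.3,-0.1,0],
  [0,0,3.9,-0.9,4.4,-0.1,0],
  [0,0,3.8,-0.6,4.4,-0.1,0],
  [0,0,3.9,-0.3,4.5,-0.1,0],
  [0,0,3.8,0,4.5,-0.1,0],
  [0,0,3.9,0.3,4.5,-0.1,0],
  [0,0,3.8,0.6,4.4,-0.1,0],
  [0,0,3.9,0.9,4.4,-0.1,0],
  [0,0,3.8,1.2,4.3,-0.1,0],
  [0,0,0,0,0,0,0],
])

```text
clock: 2.4
position: [566.0, -156.8, 329.2]
tcp_rot: [1.0, 0.028, -0.001, 0.001]
contact_force: [-0.5, 0.2, -0.1]
gripper_width: 43.1
```

```bash
python3 - <<'E'
from h import *
s=st()
im=arm.read_camera("wrist")[:,:,::-1];cv2.imwrite("pics/w1.png",im)
E
```

```text
t2.40 [ 566.  -156.8  329.2] [[0.998, 0.056, -0.002], [-0.002, -0.002, -1.0]] F [-0.5  0.2 -0.1] w43.1
```

View pics/w1.png

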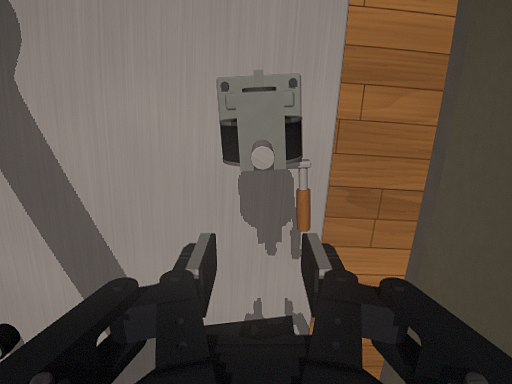

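```bash
python3 - <<'E'
from h import *
print(onz("wrist",(262.5,157),247),onz("wrist",(303.5,210),130),onz("wrist",(303.5,190),130),onz("wrist",(303.5,230),130))
for a in [(221,79),(299,76)]:print(onz("wrist",a,12))
E
```

```text
[ 567.56744459 -123.92912351  247.        ] [ 622.11854134 -204.90078698  130.        ] [ 619.6600959 -180.4759145  130.       ] [ 624.71305899 -230.34202971  130.        ]
[506.99513487 -57.71323152  12.        ]
[616.81024159 -47.22043904  12.        ]
```

```bash
python3 - <<'E'
from h import *
plan([((567,-125,270),pose(5.4),2),((567,-125,214),pose(5.4),4)],0)
E
```

```text
6 [[0.0,0.1,-1.0,0.18,-1.52,2.96,0.0],[0.1,0.0,-1.1,0.19,-1.51,2.96,0.0],[0.0,0.0,0.0,0.0,0.0,1.4,0.0],[0.0,0.0,0.0,0.0,0.0,1.4,0.0],[0.0,0.0,0.0,0.0,0.0,1.4,0.0],[0.0,0.0,0.0,0.0,0.0,1.4,0.0]]
```

Request:
step_arm([
  [0,0,-1,0.2,-1.5,2.5,0],
  [0,0,-1.1,0.2,-1.5,2.5,0],
  [0,0,0,0,-0.2,0,0],
  [0,0,0,0,0,0,0],
])

```text
clock: 2.95
position: [566.1, -120.0, 279.3]
tcp_rot: [0.999, 0.049, -0.001, 0.001]
contact_force: [0.3, -0.1, 0.2]
gripper_width: 42.7
```

```bash
python3 - <<'E'
from h import *
plan([((567,-125,214),pose(5.4),6)],0)
E
```

```text
6 [[0.0,0.0,0.0,0.01,0.08,1.09,0.0],[0.0,0.0,0.0,0.01,0.08,1.09,0.0],[0.0,0.0,0.1,0.01,0.08,1.09,0.0],[0.0,0.0,0.0,0.01,0.09,1.09,0.0],[0.0,0.1,0.1,0.01,0.08,1.09,0.0],[0.1,0.0,0.0,0.0,0.09,1.08,0.0]]
```

Request:
step_arm([
  [0,0,0,0,0.2,1.1,0],
  [0,0,0,0,0.2,1.1,0],
  [0,0,0,0,0.1,1.1,0],
  [0,0,0,0,0,1.1,0],
  [0,0,0,0,0,1.1,0],
  [0,0,0,0,0,0,0],
  [0,0,0,0,0,0,0],
])

```text
clock: 3.82
position: [566.9, -126.5, 221.6]
tcp_rot: [0.999, 0.049, -0.0, 0.001]
contact_force: [0.5, 0.3, 0.7]
gripper_width: 42.7
```

Request:
step_arm([
  [0,0,0,0,-0.1,0.8,0],
  [0,0,0,0,0,0,0],
  [0,0,0,0,0,0,-0.5],
  [0,0,0,0,0,0,-1],
  [0,0,0,0,0,0,-1],
  [0,0,0,0,0,0,-1],
  [0,0,0,0,0,0,-1],
])

```text
clock: 4.7
position: [567.2, -125.5, 214.0]
tcp_rot: [0.999, 0.049, 0.001, 0.001]
contact_force: [-0.1, 0.3, -0.0]
gripper_width: 16.5
```

Request:
step_arm([
  [0,0,0,0,0,-0.5,-1],
  [0,0,0,0,0,-1,-1],
  [0,0,0,0,0,-1.2,-1],
  [0,0,0,0,0,-1.2,-1],
  [0,0,0,0,0,-1.5,-1],
  [0,0,0,0,0,-1.5,-1],
  [0,0,0,0,0,0,-1],
])

```text
clock: 5.58
position: [567.7, -125.5, 289.6]
tcp_rot: [0.999, 0.049, 0.002, 0.002]
contact_force: [0.9, -0.4, -0.8]
gripper_width: 16.3
```

```bash
python3 - <<'E'
from h import *
s=st()
im=arm.read_camera("wrist")[:,:,::-1];cv2.imwrite("pics/w2.png",im)
print("yaw now",np.degrees(np.arctan2(*R.from_quat(s["tcp_rot"]).as_matrix()[[1,0],0])))
plan([((643.5,160,250),pose(5.6),12)],-1)
E
```

```text
t5.58 [ 567.7 -125.5  289.6] [[0.995, 0.097, 0.003], [0.004, -0.003, -1.0]] F [ 0.9 -0.4 -0.8] w16.3
yaw now 5.5890727396485325
12 [[0.0,0.0,0.0,0.86,-2.31,0.32,-1.0],[0.0,0.0,0.0,0.86,-2.31,0.32,-1.0],[0.0,0.0,0.0,0.86,-2.31,0.32,-1.0],[0.0,0.0,0.0,0.86,-2.3,0.32,-1.0],[0.0,0.0,0.0,0.86,-2.31,0.32,-1.0],[0.0,0.0,0.0,0.86,-2.3,0.32,-1.0],[0.0,0.0,0.0,0.86,-2.31,0.32,-1.0],[0.0,0.0,0.0,0.87,-2.3,0.32,-1.0],[0.0,0.0,0.0,0.86,-2.31,0.32,-1.0],[0.1,0.0,0.0,0.87,-2.3,0.31,-1.0],[0.0,-0.1,0.0,0.86,-2.31,0.32,-1.0],[0.1,0.0,0.0,0.87,-2.3,0.32,-1.0]]
```

View pics/w2.png

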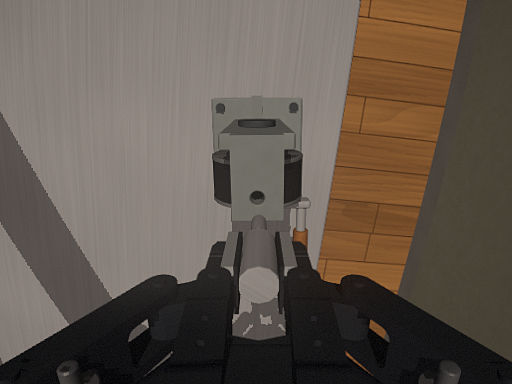

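Request:
step_arm([
  [0,0,0,0.9,-2.3,0.2,-1],
  [0,0,0,0.9,-2.3,0.2,-1],
  [0,0,0,0.9,-2.3,0.2,-1],
  [0,0,0,0.9,-2.3,0.2,-1],
  [0,0,0,0.9,-2.3,0.2,-1],
  [0,0,0,0.9,-2.3,0.2,-1],
  [0,0,0,0.9,-2.3,0.2,-1],
  [0,0,0,0.9,-2.3,0.2,-1],
  [0,0,0,0.8,-2.3,0.2,-1],
  [0,0,0,0.7,-2.0,0.2,-1],
  [0,0,0,0.5,-1.0,0,-1],
  [0,0,0,0,0,0,-1],
])

```text
clock: 7.12
position: [634.9, 126.9, 259.6]
tcp_rot: [0.999, 0.048, -0.005, 0.001]
contact_force: [0.7, -0.6, -1.9]
gripper_width: 16.0
```

```bash
python3 - <<'E'
from h import *
s=st()
T=np.eye(4);T[:3,:3]=R.from_quat(s["tcp_rot"]).as_matrix();T[:3,3]=s["position"]
im=arm.read_camera("wrist")[:,:,::-1];cv2.imwrite("pics/w3.png",im)
cv2.imwrite("pics/w3c.png",cv2.resize(im[60:260,130:390],None,fx=3,fy=3,interpolation=cv2.INTER_CUBIC))
E
```

```text
t7.12 [634.9 126.9 259.6] [[0.995, 0.096, -0.01], [-0.01, -0.003, -1.0]] F [ 0.7 -0.6 -1.9] w16.0
```

View pics/w3c.png

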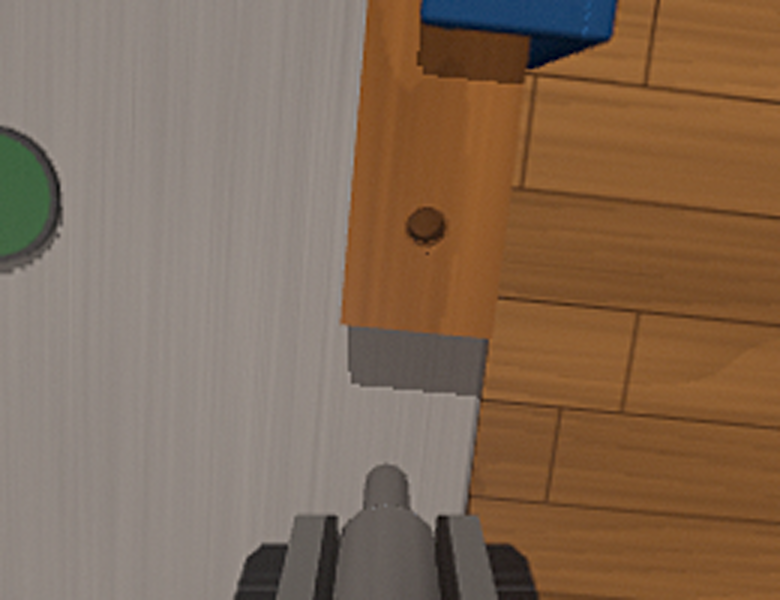

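```bash
python3 - <<'E'
from h import *
np.set_printoptions(precision=1,suppress=True)
h=onz("wrist",(130+426/3,60+226/3),45);print("hole",h)
s=st();Rm=R.from_quat(s["tcp_rot"]);p=s["position"]
f=onz("wrist",(130+386/3,60+470/3),p[2]-40);print("foot in tool",Rm.inv().apply(f-p))
T=np.eye(4);T[:3,:3]=R.from_quat([0.999,0.049,0.002,0.002]).as_matrix();T[:3,3]=[567.7,-125.5,289.6]
b=onz("wrist",(257.5,198),207,T);print("bracket hole",b,Rm.inv().apply(b-T[:3,3]))
c=[onz("wrist",(130+u/3,60+v/3),45) for u,v in[(343,323),(492,338)]];print(c, np.degrees(np.arctan2(*(c[1]-c[0])[[1,0]])))
plan([((h[0],h[1],150),pose(5.6),8)],-1)
E
```

```text
hole [646.1 160.3  45. ]
t7.17 [634.8 126.5 259.6] [[0.995, 0.096, -0.01], [-0.01, -0.003, -1.0]] F [ 0.   0.1 -0.5] w16.7
foot in tool [ 1.4 -0.7 40. ]
bracket hole [ 568.6 -126.2  207. ] [ 1.6  0.7 82.6]
[array([617.7, 119.4,  45. ]), array([676.8, 119.2,  45. ])] -0.19470901364069557
8 [[0.0,0.1,0.0,0.2,-0.41,1.37,-1.0],[0.0,0.1,0.0,0.19,-0.41,1.37,-1.0],[0.0,0.1,0.0,0.19,-0.41,1.37,-1.0],[0.0,0.1,0.0,0.19,-0.41,1.37,-1.0],[0.0,0.0,0.0,0.18,-0.41,1.37,-1.0],[0.0,0.1,0.0,0.19,-0.41,1.36,-1.0],[0.0,0.0,-0.1,0.18,-0.41,1.37,-1.0],[0.1,0.1,0.0,0.18,-0.4,1.37,-1.0]]
```

Request:
step_arm([
  [0,0.1,0,0.2,-0.5,1.5,-1],
  [0,0.1,0,0.2,-0.5,1.6,-1],
  [0,0.1,0,0.2,-0.5,1.8,-1],
  [0,0.1,0,0.2,-0.5,1.8,-1],
  [0,0.1,0,0.1,-0.5,1.8,-1],
  [0,0.1,0,0.1,-0.4,1.8,-1],
  [0,0,0,0.1,-0.4,1.8,-1],
  [0,0,0,0.1,-0.2,1.8,-1],
  [0,0,0,0,0,0.8,-1],
  [0,0,0,0,0,0,-1],
  [0,0,0,0,0,0,-1],
])

```text
clock: 8.55
position: [641.2, 161.2, 99.7]
tcp_rot: [0.999, 0.046, -0.002, 0.001]
contact_force: [0.1, 0.1, -0.3]
gripper_width: 16.5
```

```bash
python3 - <<'E'
from h import *
s=st()
plan([((644.6,161,102),pose(5.6),3)],-1)
im=arm.read_camera("wrist")[:,:,::-1]
cv2.imwrite("pics/w4c.png",cv2.resize(im[120:300,160:360],None,fx=3,fy=3,interpolation=cv2.INTER_CUBIC))
E
```

```text
t8.55 [641.2 161.2  99.7] [[0.996, 0.092, -0.003], [-0.003, -0.003, -1.0]] F [ 0.1  0.1 -0.3] w16.5
3 [[0.0,0.1,-0.1,0.11,0.02,-0.08,-1.0],[0.1,0.0,-0.1,0.11,0.01,-0.07,-1.0],[0.0,0.1,-0.1,0.12,0.02,-0.08,-1.0]]
```

View pics/w4c.png

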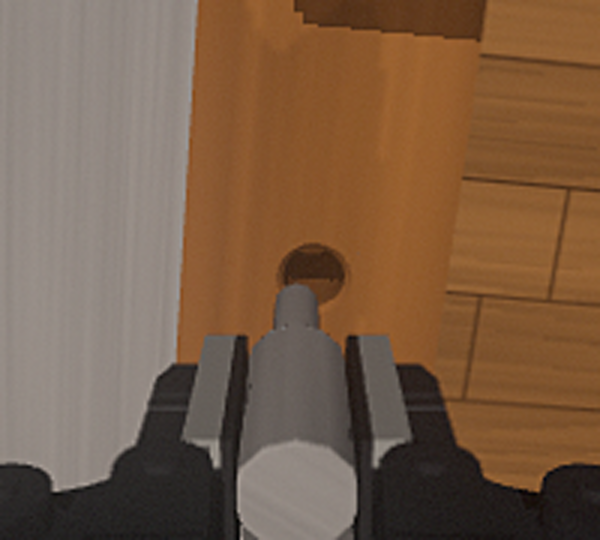

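```bash
python3 - <<'E'
from h import *
s=st();Rm=R.from_quat(s["tcp_rot"]);p=s["position"]
for uv,z in [((160+314/3,120+275/3),45),((160+297/3,120+285/3),p[2]-40),((160+297/3,120+292/3),p[2]-40)]:
    a=onz("wrist",uv,z);print(a,Rm.inv().apply(a-p))
E
```

```text
t8.60 [641.2 161.1  99.8] [[0.996, 0.092, -0.003], [-0.003, -0.003, -1.0]] F [-0.4  0.7 -1. ] w16.9
[646.59817663 160.12886742  45.        ] [ 5.45919728  1.37935542 54.77811442]
[642.47850346 162.9915078   59.79232196] [ 1.57235415 -1.81534801 39.99077097]
[642.62642201 161.41512872  59.79232196] [ 1.57426139 -0.23204995 39.99458516]
```

Request:
step_arm([
  [0,0,0,0.4,0,0,-1],
  [0,0,0,0,0,0,-1],
  [0,0,0,0,0,0.6,-1],
  [0,0,0,0,0,0.7,-1],
  [0,0,0,0,0,0.7,-1],
  [0,0,0,0,0,0,-1],
  [0,0,0,0,0,0,-1],
])

```text
clock: 9.48
position: [645.8, 161.5, 79.2]
tcp_rot: [0.999, 0.046, -0.001, 0.001]
contact_force: [0.2, -0.1, 0.1]
gripper_width: 16.3
```

Request:
step_arm([
  [0,0,0,-0.05,0,0.6,-1],
  [0,0,0,0,0,0.6,-1],
  [0,0,0,0,0,0.6,-1],
  [0,0,0,0,0,0.5,-1],
  [0,0,0,0,0,0,-1],
  [0,0,0,0,0,0,-1],
])

```text
clock: 10.22
position: [645.3, 161.4, 54.5]
tcp_rot: [0.999, 0.046, -0.001, 0.001]
contact_force: [-1.1, 0.5, -1.2]
gripper_width: 16.6
```

Request:
step_arm([
  [0,0,0,0,0,0.2,-1],
  [0,0,0,0,0,0,-1],
  [0,0,0,0,0,0,-0.4],
  [0,0,0,0,0,0,-0.1],
  [0,0,0,0,0,0,0],
  [0,0,0,0,0,0,0],
  [0,0,0,0,0,-1,0],
  [0,0,0,0,0,-2,0],
  [0,0,0,0,0,-3,0],
  [0,0,0,0,0,-4,0],
  [0,0,0,0,0,-4,0],
  [0,0,0,0,0,-3,0],
  [0,0,0,0,0,0,0],
])

```text
clock: 11.85
position: [645.9, 161.8, 232.9]
tcp_rot: [0.999, 0.046, 0.001, 0.001]
contact_force: [1.0, -0.4, -0.5]
gripper_width: 42.8
```

```bash
python3 - <<'E'
from h import *
s=st()
a=arm.read_camera("wrist")[:,:,::-1];b=arm.read_camera("scene")[:,:,::-1]
f=lambda i,k:cv2.resize(i,None,fx=k,fy=k,interpolation=cv2.INTER_CUBIC)
im=np.hstack([f(a[100:380,100:400],1.2),f(b[220:388,220:340],2)]) if 0 else None
l=f(a[100:384,120:400],1.4);r=f(b[220:384,220:340],2.42);r=r[:l.shape[0]];l=l[:r.shape[0]]
cv2.imwrite("pics/w5.png",np.hstack([l,r]))
A=np.array([566.8,-126.5,130]);u=np.array([.9956,.0941,0]);y=np.array([.0941,-.9956,0])
G=pose(5.4,25);print(G.as_matrix())
h=A+90*y+45*u;print("handle grasp",h, "TCP",h+18.7*G.as_matrix()[:,2])
E
```

```text
t11.85 [645.9 161.8 232.9] [[0.996, 0.092, 0.002], [0.002, -0.002, -1.0]] F [ 1.  -0.4 -0.5] w42.8
[[ 0.99556196  0.0852911  -0.03977189]
 [ 0.09410831 -0.90228556  0.42074267]
 [ 0.         -0.42261826 -0.90630779]]
handle grasp [ 620.071  -211.8695  130.    ] TCP [ 619.32726562 -204.00161213  113.05204438]
```

View pics/w5.png

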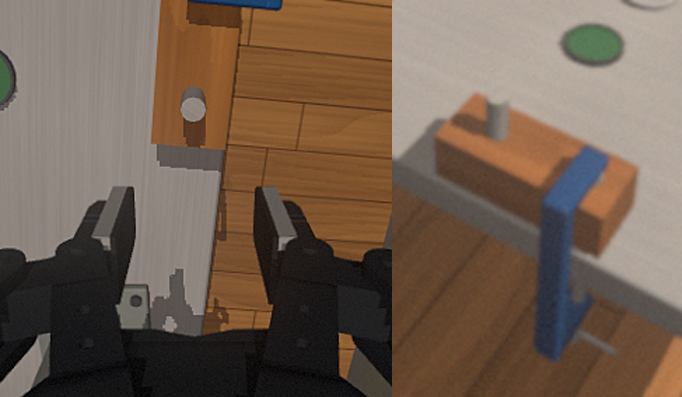

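```bash
python3 - <<'E'
from h import *
plan([((650,-30,290),pose(5.4,12),9),((621,-220,235),pose(5.4,25),9)],0)
E
```

```text
18 [[1.3,0.0,0.0,-0.14,2.13,-0.66,0.0],[1.4,0.0,0.0,-0.14,2.11,-0.71,0.0],[1.3,0.0,0.0,-0.14,2.09,-0.76,0.0],[1.4,0.0,0.0,-0.14,2.08,-0.81,0.0],[1.3,0.0,0.0,-0.14,2.06,-0.86,0.0],[1.4,0.0,0.0,-0.14,2.03,-0.9,0.0],[1.3,0.0,0.0,-0.14,2.01,-0.95,0.0],[1.4,0.1,-0.1,-0.14,1.99,-1.0,0.0],[1.3,0.0,0.0,-0.13,1.97,-1.05,0.0],[1.4,0.0,0.0,-0.52,2.15,0.17,0.0],[1.5,0.0,0.0,-0.52,2.16,0.12,0.0],[1.4,0.0,0.0,-0.52,2.16,0.06,0.0],[1.5,0.0,0.0,-0.52,2.16,0.01,0.0],[1.4,0.0,0.0,-0.52,2.16,-0.05,0.0],[1.5,0.0,0.0,-0.52,2.16,-0.1,0.0],[1.4,0.0,0.0,-0.51,2.15,-0.16,0.0],[1.5,0.0,0.0,-0.52,2.15,-0.22,0.0],[1.4,0.0,0.0,-0.51,2.14,-0.27,0.0]]
```

Request:
step_arm([
  [1.3,0,0,-0.1,2.1,-0.7,0],
  [1.4,0,0,-0.1,2.1,-0.7,0],
  [1.3,0,0,-0.1,2.1,-0.8,0],
  [1.4,0,0,-0.1,2.1,-0.8,0],
  [1.3,0,0,-0.1,2.1,-0.9,0],
  [1.4,0,0,-0.1,2.0,-0.9,0],
  [1.3,0,0,-0.1,2.0,-1,0],
  [1.4,0,0,-0.1,2.0,-1,0],
  [1.3,0,0,-0.1,2.0,-1,0],
  [1.4,0,0,-0.5,2.2,0.2,0],
  [1.5,0,0,-0.5,2.2,0.1,0],
  [1.4,0,0,-0.5,2.2,0.1,0],
  [1.5,0,0,-0.5,2.2,0,0],
  [1.4,0,0,-0.5,2.2,0,0],
  [1.5,0,0,-0.5,2.2,-0.1,0],
  [1.4,0,0,-0.5,2.2,-0.2,0],
  [1.5,0,0,-0.5,2.2,-0.2,0],
  [1.4,0,0,-0.5,2.1,-0.3,0],
  [0,0,0,0,0,0,0],
])

```text
clock: 14.32
position: [613.9, -232.1, 207.9]
tcp_rot: [0.972, 0.04, -0.03, -0.229]
contact_force: [-0.5, -0.3, 0.0]
gripper_width: 42.9
```

```bash
python3 - <<'E'
from h import *
s=st()
im=arm.read_camera("wrist")[:,:,::-1];cv2.imwrite("pics/w6.png",im)
plan([((619.3,-204,165),pose(5.4,25),5),((619.3,-204,113),pose(5.4,25),6)],0)
E
```

```text
t14.32 [ 613.9 -232.1  207.9] [[0.995, 0.092, -0.039], [-0.076, 0.443, -0.893]] F [-0.5 -0.3  0. ] w42.9
11 [[-0.3,0.4,-0.2,0.19,-0.09,1.01,0.0],[-0.3,0.4,-0.2,0.18,-0.09,1.01,0.0],[-0.3,0.4,-0.2,0.17,-0.1,1.01,0.0],[-0.4,0.4,-0.2,0.17,-0.1,1.01,0.0],[-0.3,0.4,-0.2,0.16,-0.11,1.0,0.0],[0.0,0.0,0.0,0.0,0.37,0.79,0.0],[0.0,0.0,0.0,0.0,0.37,0.79,0.0],[0.0,0.0,0.0,0.0,0.36,0.78,0.0],[0.0,0.0,0.0,0.0,0.37,0.79,0.0],[0.0,0.0,0.0,0.0,0.36,0.78,0.0],[0.0,0.0,0.0,0.0,0.37,0.79,0.0]]
```

View pics/w6.png

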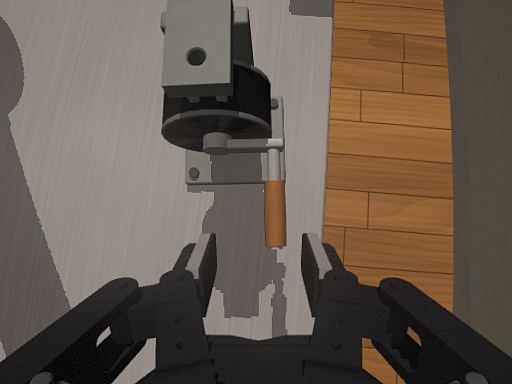

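```bash
python3 - <<'E'
from h import *
for p in [(275,181),(276,246)]:print(onz("wrist",p,133))
E
```

```text
[ 620.41915306 -179.55788754  133.        ]
[ 625.3825148  -229.24876369  133.        ]
```

Request:
step_arm([
  [-0.3,0.4,-0.2,0.2,-0.1,1,0],
  [-0.3,0.4,-0.2,0.2,-0.1,1,0],
  [-0.3,0.4,-0.2,0.2,-0.1,1,0],
  [-0.4,0.4,-0.2,0.2,-0.1,0.8,0],
  [-0.3,0.4,-0.2,0.1,-0.1,0.5,0],
  [0,0,0,0,0,0,0],
  [0,0,0,0,0,0,0],
])

```text
clock: 15.25
position: [620.8, -202.5, 169.8]
tcp_rot: [0.975, 0.048, -0.009, -0.215]
contact_force: [-0.1, 0.6, 0.1]
gripper_width: 42.9
```

Request:
step_arm([
  [0,0,0,0,0.35,0.7,0],
  [0,0,0,0,0.35,0.8,0],
  [0,0,0,0,0.35,0.8,0],
  [0,0,0,0,0.35,0.8,0],
  [0,0,0,0,0.35,0.8,0],
  [0,0,0,0,0.35,0.7,0],
  [0,0,0,0,0.2,0.3,0],
  [0,0,0,0,0,0,0],
  [0,0,0,0,0,0,0],
])

```text
clock: 16.38
position: [621.1, -203.4, 111.5]
tcp_rot: [0.975, 0.047, -0.009, -0.215]
contact_force: [1.0, -1.1, -0.1]
gripper_width: 42.9
```

Request:
step_arm([
  [0,0,0,0,0,0,-0.4],
  [0,0,0,0,0,0,-0.8],
  [0,0,0,0,0,0,-1],
  [0,0,0,0,0,0,-1],
  [0,0,0,0,0,0,-1],
  [0,0,0,0,0,0,-1],
])

```text
clock: 17.12
position: [620.8, -203.6, 112.0]
tcp_rot: [0.975, 0.047, -0.009, -0.215]
contact_force: [0.4, 0.3, -0.3]
gripper_width: 14.2
```

```bash
cat >> h.py <<'E'
A=np.array([566.9,-126.3,130.]);U=np.array([.9956,.0941,0]);Y=np.array([.0941,-.9956,0]);Z=np.array([0,0,1.])
def ang():
    s=arm.sense();G=R.from_quat(s["tcp_rot"]);g=s["position"]-18.7*G.as_matrix()[:,2]
    d=g-A;x,z=d@U,d@Z;th=np.degrees(np.arctan2(z,x));t=np.radians(th)
    tang=-np.sin(t)*U+np.cos(t)*Z;rad=np.cos(t)*U+np.sin(t)*Z;F=s["contact_force"]
    print("t%.2f th=%.1f r=%.1f y=%.1f Ft=%.2f Fr=%.2f Fy=%.2f w=%.1f"%(s["clock"],th,np.hypot(x,z),d@Y,F@tang,F@rad,F@Y,s["gripper_width"]))
    return th,G
def turn(dth,n,r=45):
    th,G=ang();rows=[]
    for k in range(n):
        a,b=np.radians([th+dth*k/n,th+dth*(k+1)/n])
        d=r*((np.cos(b)-np.cos(a))*U+(np.sin(b)-np.sin(a))*Z);d=np.round(G.inv().apply(d)/10,2)
        rows.append([0,0,0]+d.tolist()+[-1])
    print(str(rows).replace(" ",""))
E
python3 - <<'E'
from h import *
turn(40,4); turn(-40,4)
E
```

```text
t17.12 th=-1.3 r=46.3 y=89.9 Ft=-0.27 Fr=0.42 Fy=-0.22 w=14.2
[[0,0,0,-0.05,-0.33,-0.71,-1],[0,0,0,-0.18,-0.32,-0.69,-1],[0,0,0,-0.31,-0.3,-0.65,-1],[0,0,0,-0.43,-0.28,-0.59,-1]]
t17.12 th=-1.3 r=46.3 y=89.9 Ft=-0.27 Fr=0.42 Fy=-0.22 w=14.2
[[0,0,0,-0.09,0.33,0.71,-1],[0,0,0,-0.22,0.32,0.68,-1],[0,0,0,-0.35,0.29,0.64,-1],[0,0,0,-0.47,0.26,0.57,-1]]
```

Request:
step_arm([
  [0,0,0,-0.05,-0.33,-0.71,-1],
  [0,0,0,-0.18,-0.32,-0.69,-1],
  [0,0,0,-0.31,-0.3,-0.65,-1],
  [0,0,0,-0.43,-0.28,-0.59,-1],
])

```text
clock: 17.62
position: [610.0, -204.7, 142.3]
tcp_rot: [0.975, 0.047, -0.01, -0.215]
contact_force: [-4.6, -2.8, -8.5]
gripper_width: 14.3
```

```bash
python3 - <<'E'
from h import *
turn(40,4)
E
```

```text
t17.62 th=39.5 r=46.1 y=89.9 Ft=-3.46 Fr=-9.15 Fy=2.40 w=14.3
[[0,0,0,-0.55,-0.24,-0.51,-1],[0,0,0,-0.64,-0.19,-0.41,-1],[0,0,0,-0.71,-0.14,-0.31,-1],[0,0,0,-0.76,-0.09,-0.19,-1]]
```

Request:
step_arm([
  [0,0,0,-0.55,-0.24,-0.51,-1],
  [0,0,0,-0.64,-0.19,-0.41,-1],
  [0,0,0,-0.71,-0.14,-0.31,-1],
  [0,0,0,-0.76,-0.09,-0.19,-1],
])

```text
clock: 18.12
position: [580.7, -207.8, 158.0]
tcp_rot: [0.976, 0.047, -0.011, -0.215]
contact_force: [-0.0, -3.3, -22.0]
gripper_width: 14.5
```

```bash
python3 - <<'E'
from h import *
turn(40,4)
E
```

```text
t18.12 th=82.3 r=45.4 y=90.2 Ft=-2.58 Fr=-21.84 Fy=3.23 w=14.5
[[0,0,0,-0.78,-0.02,-0.03,-1],[0,0,0,-0.78,0.04,0.09,-1],[0,0,0,-0.75,0.1,0.21,-1],[0,0,0,-0.7,0.15,0.33,-1]]
```

```bash
cat >> h.py <<'E'
def turn(dth,n,shift=0):
    """along the arc; shift: radial correction (mm) worked in over the rows"""
    th,G=ang();rows=[]
    for k in range(n):
        a,b=np.radians([th+dth*k/n,th+dth*(k+1)/n])
        d=45*((np.cos(b)-np.cos(a))*U+(np.sin(b)-np.sin(a))*Z)+shift/n*(np.cos(b)*U+np.sin(b)*Z)
        rows.append([0,0,0]+np.round(G.inv().apply(d)/10,2).tolist()+[-1])
    print(str(rows).replace(" ",""))
E
python3 - <<'E'
from h import *
turn(40,4,-1.5)
E
```

```text
t18.12 th=82.3 r=45.4 y=90.2 Ft=-2.58 Fr=-21.84 Fy=3.23 w=14.5
[[0,0,0,-0.78,-0.0,0.0,-1],[0,0,0,-0.77,0.06,0.13,-1],[0,0,0,-0.73,0.11,0.24,-1],[0,0,0,-0.68,0.16,0.36,-1]]
```

Request:
step_arm([
  [0,0,0,-0.78,0,0,-1],
  [0,0,0,-0.77,0.06,0.13,-1],
  [0,0,0,-0.73,0.11,0.24,-1],
  [0,0,0,-0.68,0.16,0.36,-1],
])

```text
clock: 18.62
position: [551.4, -211.0, 150.7]
tcp_rot: [0.976, 0.047, -0.008, -0.214]
contact_force: [7.1, -1.2, -9.1]
gripper_width: 14.7
```

```bash
python3 - <<'E'
from h import *
turn(40,4)
E
```

```text
t18.62 th=122.0 r=44.4 y=90.7 Ft=-1.06 Fr=-11.39 Fy=1.85 w=14.7
[[0,0,0,-0.63,0.2,0.43,-1],[0,0,0,-0.54,0.24,0.52,-1],[0,0,0,-0.43,0.27,0.6,-1],[0,0,0,-0.31,0.3,0.65,-1]]
```

Request:
step_arm([
  [0,0,0,-0.6,0.21,0.45,-1],
  [0,0,0,-0.53,0.24,0.52,-1],
  [0,0,0,-0.42,0.27,0.6,-1],
  [0,0,0,-0.3,0.3,0.65,-1],
])

```text
clock: 19.12
position: [533.7, -213.0, 127.3]
tcp_rot: [0.976, 0.047, -0.005, -0.214]
contact_force: [3.8, -0.8, 0.7]
gripper_width: 14.1
```

```bash
python3 - <<'E'
from h import *
turn(40,4)
E
```

```text
t19.12 th=161.0 r=43.8 y=91.0 Ft=-1.81 Fr=-3.25 Fy=1.16 w=14.1
[[0,0,0,-0.2,0.32,0.69,-1],[0,0,0,-0.06,0.33,0.71,-1],[0,0,0,0.07,0.33,0.71,-1],[0,0,0,0.21,0.32,0.69,-1]]
```

Request:
step_arm([
  [0,0,0,-0.2,0.32,0.69,-1],
  [0,0,0,-0.06,0.33,0.71,-1],
  [0,0,0,0.07,0.33,0.71,-1],
  [0,0,0,0.21,0.32,0.69,-1],
])

```text
clock: 19.62
position: [534.8, -212.8, 95.1]
tcp_rot: [0.976, 0.047, -0.004, -0.214]
contact_force: [6.8, 1.6, 6.3]
gripper_width: 13.9
```

```bash
python3 - <<'E'
from h import *
turn(40,4)
E
```

```text
t19.62 th=-156.0 r=44.1 y=91.0 Ft=-2.98 Fr=-8.86 Fy=-0.99 w=13.9
[[0,0,0,0.37,0.29,0.63,-1],[0,0,0,0.49,0.26,0.56,-1],[0,0,0,0.59,0.22,0.47,-1],[0,0,0,0.67,0.17,0.37,-1]]
```

Request:
step_arm([
  [0,0,0,0.38,0.28,0.61,-1],
  [0,0,0,0.5,0.25,0.55,-1],
  [0,0,0,0.6,0.21,0.46,-1],
  [0,0,0,0.67,0.16,0.36,-1],
])

```text
clock: 20.12
position: [556.6, -210.5, 72.0]
tcp_rot: [0.976, 0.048, -0.005, -0.214]
contact_force: [-0.0, -0.1, 12.6]
gripper_width: 14.1
```

```bash
python3 - <<'E'
from h import *
turn(40,4)
E
```

```text
t20.12 th=-114.1 r=45.0 y=90.7 Ft=-5.14 Fr=-11.47 Fy=0.10 w=14.1
[[0,0,0,0.74,0.11,0.24,-1],[0,0,0,0.77,0.06,0.12,-1],[0,0,0,0.78,-0.0,-0.01,-1],[0,0,0,0.77,-0.06,-0.13,-1]]
```

Request:
step_arm([
  [0,0,0,0.74,0.1,0.22,-1],
  [0,0,0,0.77,0.05,0.1,-1],
  [0,0,0,0.78,-0.01,-0.02,-1],
  [0,0,0,0.77,-0.06,-0.14,-1],
])

```text
clock: 20.62
position: [584.5, -207.4, 68.5]
tcp_rot: [0.975, 0.048, -0.01, -0.215]
contact_force: [-7.2, -4.6, 4.3]
gripper_width: 14.1
```

```bash
python3 - <<'E'
from h import *
turn(40,4)
E
```

```text
t20.62 th=-77.5 r=45.7 y=90.3 Ft=-6.51 Fr=-5.85 Fy=3.91 w=14.1
[[0,0,0,0.75,-0.1,-0.21,-1],[0,0,0,0.7,-0.15,-0.33,-1],[0,0,0,0.62,-0.2,-0.43,-1],[0,0,0,0.53,-0.24,-0.53,-1]]
```

Request:
step_arm([
  [0,0,0,0.75,-0.1,-0.21,-1],
  [0,0,0,0.7,-0.15,-0.33,-1],
  [0,0,0,0.62,-0.2,-0.43,-1],
  [0,0,0,0.53,-0.24,-0.53,-1],
])

```text
clock: 21.12
position: [606.6, -205.1, 80.6]
tcp_rot: [0.975, 0.048, -0.016, -0.215]
contact_force: [5.0, -1.5, -14.5]
gripper_width: 14.2
```

```bash
python3 - <<'E'
from h import *
turn(40,4)
E
```

```text
t21.12 th=-45.1 r=45.8 y=90.1 Ft=-6.79 Fr=13.64 Fy=1.91 w=14.2
[[0,0,0,0.5,-0.25,-0.55,-1],[0,0,0,0.39,-0.29,-0.62,-1],[0,0,0,0.26,-0.31,-0.67,-1],[0,0,0,0.13,-0.33,-0.7,-1]]
```

Request:
step_arm([
  [0,0,0,0.52,-0.25,-0.53,-1],
  [0,0,0,0.41,-0.28,-0.62,-1],
  [0,0,0,0.29,-0.31,-0.67,-1],
  [0,0,0,0.16,-0.33,-0.7,-1],
])

```text
clock: 21.62
position: [620.4, -203.5, 108.9]
tcp_rot: [0.975, 0.047, -0.017, -0.216]
contact_force: [-5.2, -4.8, -5.0]
gripper_width: 14.3
```

```bash
python3 - <<'E'
from h import *
turn(45,4)
E
```

```text
t21.62 th=-5.1 r=46.5 y=89.8 Ft=-5.51 Fr=-5.19 Fy=4.29 w=14.3
[[0,0,0,-0.02,-0.37,-0.8,-1],[0,0,0,-0.19,-0.36,-0.78,-1],[0,0,0,-0.36,-0.34,-0.73,-1],[0,0,0,-0.51,-0.31,-0.65,-1]]
```

Request:
step_arm([
  [0,0,0,-0.05,-0.37,-0.8,-1],
  [0,0,0,-0.2,-0.36,-0.78,-1],
  [0,0,0,-0.37,-0.34,-0.72,-1],
  [0,0,0,-0.52,-0.3,-0.64,-1],
])

```text
clock: 22.12
position: [608.2, -204.8, 144.1]
tcp_rot: [0.975, 0.048, -0.018, -0.216]
contact_force: [-6.2, -4.6, -11.3]
gripper_width: 14.0
```

```bash
python3 - <<'E'
from h import *
turn(45,4,-1.5)
E
```

```text
t22.12 th=42.4 r=46.1 y=89.9 Ft=-3.85 Fr=-12.51 Fy=4.01 w=14.0
[[0,0,0,-0.69,-0.24,-0.5,-1],[0,0,0,-0.78,-0.18,-0.37,-1],[0,0,0,-0.84,-0.11,-0.22,-1],[0,0,0,-0.88,-0.04,-0.07,-1]]
```

Request:
step_arm([
  [0,0,0,-0.7,-0.23,-0.48,-1],
  [0,0,0,-0.78,-0.17,-0.35,-1],
  [0,0,0,-0.84,-0.1,-0.21,-1],
  [0,0,0,-0.88,-0.03,-0.05,-1],
])

```text
clock: 22.62
position: [575.1, -208.4, 158.1]
tcp_rot: [0.975, 0.048, -0.017, -0.215]
contact_force: [1.2, -3.6, -13.1]
gripper_width: 14.1
```

```bash
python3 - <<'E'
from h import *
turn(45,4,-1.5)
E
```

```text
t22.62 th=89.1 r=45.1 y=90.4 Ft=-1.05 Fr=-13.11 Fy=3.68 w=14.1
[[0,0,0,-0.87,0.05,0.11,-1],[0,0,0,-0.83,0.12,0.26,-1],[0,0,0,-0.76,0.18,0.41,-1],[0,0,0,-0.66,0.24,0.53,-1]]
```

Request:
step_arm([
  [0,0,0,-0.87,0.05,0.12,-1],
  [0,0,0,-0.83,0.12,0.26,-1],
  [0,0,0,-0.76,0.18,0.41,-1],
  [0,0,0,-0.66,0.24,0.53,-1],
])

```text
clock: 23.12
position: [543.6, -211.8, 144.4]
tcp_rot: [0.975, 0.048, -0.014, -0.214]
contact_force: [8.2, -1.3, -7.0]
gripper_width: 14.3
```

```bash
python3 - <<'E'
from h import *
turn(45,4)
E
```

```text
t23.12 th=134.8 r=44.1 y=90.8 Ft=-0.78 Fr=-10.61 Fy=2.03 w=14.3
[[0,0,0,-0.56,0.28,0.62,-1],[0,0,0,-0.41,0.33,0.71,-1],[0,0,0,-0.25,0.35,0.77,-1],[0,0,0,-0.08,0.37,0.8,-1]]
```

Request:
step_arm([
  [0,0,0,-0.53,0.29,0.63,-1],
  [0,0,0,-0.39,0.33,0.71,-1],
  [0,0,0,-0.22,0.35,0.77,-1],
  [0,0,0,-0.05,0.37,0.8,-1],
])

```text
clock: 23.62
position: [531.0, -213.2, 112.3]
tcp_rot: [0.976, 0.048, -0.013, -0.214]
contact_force: [3.1, -3.2, 2.4]
gripper_width: 14.4
```

```bash
python3 - <<'E'
from h import *
turn(45,4)
from scipy.optimize import least_squares
D=np.array([(39.5,-3.46),(82.3,-2.58),(122,-1.06),(161,-1.81),(204,-2.98),(245.9,-5.14),(282.5,-6.51),(314.9,-6.79),(354.9,-5.51),(42.4,-3.85),(89.1,-1.05),(134.8,-.78)])
t=np.radians(D[:,0]);M=np.c_[np.ones_like(t),-np.sin(t),np.cos(t)]
c,res,_,_=np.linalg.lstsq(M,D[:,1],rcond=None)
print("fric %.2f A %.2f th0 %.1f"%(c[0],np.hypot(c[1],c[2]),np.degrees(np.arctan2(c[2],c[1]))),np.round(M@c-D[:,1],1))
E
```

```text
t23.62 th=-179.0 r=43.8 y=91.0 Ft=-2.31 Fr=-2.87 Fy=3.48 w=14.4
[[0,0,0,0.11,0.37,0.79,-1],[0,0,0,0.28,0.35,0.76,-1],[0,0,0,0.43,0.32,0.7,-1],[0,0,0,0.58,0.28,0.61,-1]]
fric -3.84 A 2.82 th0 -142.5 [-0.3  0.7  0.   0.3 -0.2 -0.   0.1  0.2 -0.2  0.2 -0.6 -0.3]
```

Request:
step_arm([
  [0,0,0,0.12,0.37,0.79,-1],
  [0,0,0,0.28,0.35,0.76,-1],
  [0,0,0,0.44,0.32,0.7,-1],
  [0,0,0,0.58,0.27,0.6,-1],
])

```text
clock: 24.12
position: [546.2, -211.6, 78.8]
tcp_rot: [0.975, 0.048, -0.013, -0.214]
contact_force: [2.6, -3.5, 10.1]
gripper_width: 14.1
```

```bash
python3 - <<'E'
from h import *
turn(30,3)
turn(-20,3)
E
```

```text
t24.12 th=-129.8 r=44.6 y=90.8 Ft=-4.68 Fr=-9.20 Fy=3.71 w=14.1
[[0,0,0,0.65,0.19,0.4,-1],[0,0,0,0.71,0.14,0.29,-1],[0,0,0,0.76,0.09,0.18,-1]]
t24.12 th=-129.8 r=44.6 y=90.8 Ft=-4.68 Fr=-9.20 Fy=3.71 w=14.1
[[0,0,0,-0.38,-0.15,-0.32,-1],[0,0,0,-0.34,-0.17,-0.36,-1],[0,0,0,-0.29,-0.18,-0.39,-1]]
```

Request:
step_arm([
  [0,0,0,-0.5,-0.2,-0.42,-1],
  [0,0,0,-0.43,-0.23,-0.48,-1],
  [0,0,0,-0.36,-0.25,-0.54,-1],
])

```text
clock: 24.5
position: [535.7, -212.7, 92.9]
tcp_rot: [0.976, 0.048, -0.012, -0.214]
contact_force: [3.2, -2.9, -3.3]
gripper_width: 14.3
```

```bash
python3 - <<'E'
from h import *
th,_=ang()
turn(217-th%360,3)
E
```

```text
t24.50 th=-152.8 r=44.0 y=90.9 Ft=4.25 Fr=-1.11 Fy=3.17 w=14.3
t24.50 th=-152.8 r=44.0 y=90.9 Ft=4.25 Fr=-1.11 Fy=3.17 w=14.3
[[0,0,0,0.12,0.09,0.2,-1],[0,0,0,0.14,0.09,0.2,-1],[0,0,0,0.15,0.09,0.19,-1]]
```

Request:
step_arm([
  [0,0,0,0.12,0.09,0.2,-1],
  [0,0,0,0.14,0.09,0.2,-1],
  [0,0,0,0.15,0.09,0.19,-1],
  [0,0,0,0,0,0,-1],
  [0,0,0,0,0,0,-1],
  [0,0,0,0,0,0,-1],
  [0,0,0,0,0,0,-1],
])

```text
clock: 25.38
position: [540.1, -212.2, 85.6]
tcp_rot: [0.976, 0.048, -0.012, -0.214]
contact_force: [0.0, -4.0, 2.6]
gripper_width: 14.4
```

```bash
python3 - <<'E'
from h import *
ang();s=arm.sense();print(np.abs(s["joint_velocities"]).max())
a=arm.read_camera("wrist")[:,:,::-1];b=arm.read_camera("top")[:,:,::-1]
f=lambda i,k:cv2.resize(i,None,fx=k,fy=k)
b=f(b[80:320,120:440],1.2);a=f(a,.75);cv2.imwrite("pics/w7.png",np.hstack([a,b]))if a.shape[0]==b.shape[0] else print(a.shape,b.shape)
E
```

```text
t25.38 th=-141.7 r=44.2 y=90.9 Ft=-2.27 Fr=-1.32 Fy=3.96 w=14.4
0.001558463140552306
```

View pics/w7.png

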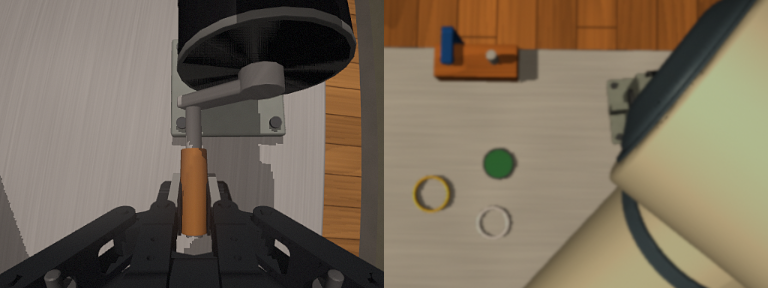

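The sleeve at about (195,190) in the left picture is held between the pads. In the right picture the pin stands in the block at (490,57), and the rings and filter are where they were. The drum is at 218° and still, against a fitted heavy-side-down angle of about 217°, so I'm handing in.

```bash
python3 -c "
from plant import arm
print(arm.close_job())"
```

```text
the job is handed in; nothing more can be done
None
```

I did the whole task and handed it in at about 25.5 s of the 72 s allowed. No verdict came back, so the results below are from my own checks.

- **Pin:** I pulled it from the bracket, lowered it foot-down into the block's hole and let it go. The wrist and scene pictures afterwards showed it upright with its head down on the wood.
- **Winding:** I wound the drum forward from about 0° to 590°, a bit over 1.6 turns. I then backed it to 567° and brought it forward to 578°, where it stands.
- **Heavy side:** The handle forces from 12 points fit a drag of 3.8 N and a weight pull of 2.8 N. The stated values are 3.6 N and 2.4 to 3.3 N. The fit puts the heavy side straight down with the handle at about 217°, good to an estimated 5 to 10°.
- **Reverse check:** Moving backwards at 207° I read +4.25 N, against about 4.1 N expected.
- **At hand-in:** The handle was at 218.3°, gripped at 14.4 mm opening, with the arm still. The rings and filter showed in the last picture where they were at the start.

**Did not agree:** The grip's measured radius drifted between 43.8 and 46.5 mm instead of 45 mm, so my axle estimate is 1 to 1.5 mm off. That pushed the handle sideways with up to about 22 N and adds up to about 2° of angle error. The handle's gripper opening also read about 1.5 to 2 mm below its stated 16 mm, and the pin's was low by a similar amount.

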